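Wedge the shop stool's leg

TASK

One of the four leg wedges in the top of the low wooden stool has not been driven in. Take the stubby wooden mallet by its handle and drive that wedge down with the mallet, not with the gripper: first tap it only part of the way, lift the mallet clear of it, then tap again until the wedge goes no further, about level with the other three. Finally stand the mallet upright on its head on the counter and let go.

Things in the scene. Friction and masses are not known exactly. Their poses are not given: they have to be found in the camera images.
- wedge: Pale wooden wedge started in a leg end at one corner of the stool seat, standing 28 to 40 mm above the seat. This point is the middle of its top, z up; the top is 30 mm (its x) by 12 mm (its y), and it tapers downward. It only slides straight down; about 10 N moves it, it stays where it is left, and it stops hard with its top 4 mm above the seat, 124 mm above the counter.
- stool: Low wooden stool, does not move. Its origin is on the counter under the middle of the square seat, 210 x 210 mm, top 120 mm above the counter. Four leg ends show in the seat at x, y = +-70 mm of its axes. The proud wedge is in the one at +x +y; the other three hold wedges already home, 4 mm above the seat.
- mallet_center (a point): Stubby turned mallet of pale wood, 0.2 to 0.4 kg, standing on its flat face, handle up. The point is on its axis half-way up, 75 mm above the face; z points to the handle end. Head 60 mm in diameter and 60 mm tall, then a straight round handle 30 mm in diameter from 66 to 150 mm above the face. A cup, an iron weight and a tin can stand at least 100 mm away, centre to centre.
- mallet: The same mallet: the centre of its flat striking face at the bottom, z towards the handle end.
Things that resemble listed ones, but are neither listed nor needed, are in the scene too. There is more than one size of the mallet; the job needs the middle-sized.

How it is judged:
By the outcome, as a careful person would: the job done as asked, in the order asked, and still so for the second after the job is handed in, with the robot touching nothing.
It also fails if it takes over 54 s, if anything falls off the work surface, if the arm or the gripper's body presses on something with over 40 N, if the wrist force passes 120 N, or if a joint passes its speed limit or range.

ROBOT

A 7-joint arm with a two-finger parallel gripper is mounted at the origin on the work surface. World frame = base frame: x ahead of the robot, y to its left, z up, the work surface at z = 0. Lengths are in m, angles in degrees, forces in N, time in s.
With the tool pointing down it reaches from about 0.35 to 0.775 m from the base axis. Payload 3.1 kg.
Tool frame: the origin (TCP) lies on the centre line of the jaws, within the pads' length; the fingertips stand 17 mm ahead of it and the grasp point (between the pads) lies 2 mm behind it (robot.tip_reach is the distance from the TCP to the fingertips, in m); z points along the fingers, y is the direction in which the jaws open and shut (so a half turn about z gives the same grasp; the last joint's range is limited). The gripper opens to 85 mm and grips with 20 to 120 N. Pads are 22 mm wide; open, the fingers measure 114 mm over their backs; the gripper's body (76 mm by 85 mm) begins 54 mm behind the grasp point. The pads swing forward as they close: fully open they stand 13 mm farther back than shut.
Start: joints at [62.699, 17.813, 0.802, 86.603, -0.252, 75.585, -1.558], TCP at [0.232, -0.499, 0.248] pointing down, gripper open.
Joint ranges: [-154.91, 154.91], [-16.99, 109.72], [-72.82, 74.43], [7.12, 147.25], [-82.49, 262.49], [11.32, 116.49], [-174.64, 174.64]. Speed limits (degrees/s): [159.86, 159.86, 180, 180, 180, 180, 180].

INTERFACE

Orientations are given as [roll, pitch, yaw] about the fixed x, y, z axes, in that order (R = Rz(yaw) Ry(pitch) Rx(roll)).
In Python, from station import robot, fingers, vision, workorder, recognise gives the robot as it stands. Calls block until the motion is done:
- robot.move_to(position, orientation): joint-space move of the TCP to a pose.
- robot.line_to(position, orientation=None, velocity=0.15, f_stop=None): straight line of the TCP; orientation=None keeps the orientation; velocity is the mean speed in m/s. With f_stop (N) it stops when the force on the tool has changed by that much, and returns True; else False.
- robot.move_j(angles): joint-space move.
- fingers.gripper_to(opening, force=None): opening from 0.0 (shut) to 1.0 (fully open); force is the grip in N (None keeps the last); returns when the fingers have stopped.
- robot.pause(seconds).
- robot.inverse_kinematics(position, orientation): joint angles nearest the present ones, or None.
- vision.grab_frame(name): name is "side" or "top" or "wrist"; returns the picture (480x640x3 uint8, red, green, blue); there is no depth.
- vision.calibration(name): a dict with "mtx" (3x3 intrinsics, pixels), "extrinsics" (4x4, takes a point from world to camera coordinates); the wrist camera has in their place "T_tool_cam" (4x4, takes a point from camera to tool coordinates, whose origin is the TCP and whose axes are the flange's). Camera axes: x right, y up, looking along -z (the intrinsics and any distortion apply to the point x, -y, -z); pixel columns grow to the right and rows downward; lengths in m; the calibration is good to about 2 mm. A picture is of the moment at which its call begins: read the wrist's pose just before it. calibration takes no time and is no camera call.
A pose or a line that the arm cannot do raises robot.PlanningError and nothing moves.
- workorder.close_job(): hands the job in, once; it reports no verdict.
Trained networks look in the newest picture that a camera, given by its name, has taken for a name from the list of things; names that differ only in an ending like _2 or _b are one class to them, and where a whole thing is asked for, a point or a joint stands for the part that bears it (a point fixed in the world has none). Each returns a list of dicts, best first, with "p" (0 to 1); they miss things now and then, are a little off and sometimes report something else, mostly with a low value. They report only what shows in the picture. A call takes as long as a camera call. They do not tell look-alikes from the thing itself.
- recognise(label, camera): "rect" ([centre column, centre row, width, height] in pixels, round what is visible of it).
Readings, each from a call of its own:
- robot.current_time_s(): time.
- robot.current_joint_positions(): joint angles.
- robot.current_dq(): joint speeds.
- robot.current_joint_torque(): joint torques, N m.
- robot.current_tool_pos(): TCP position.
- robot.current_eef_rot(): TCP orientation.
- robot.current_contact_force(): force on the tool from outside, world axes, zero at the start.
- robot.current_torque(): the same for the moment, N m.
- robot.current_finger_gap(): opening from 0.0 (shut) to 1.0 (fully open).
Only numpy, scipy, OpenCV 4.12 (cv2) and the standard library are available. Lean on these libraries where they do the work, as an engineer would, in place of code of your own. Each camera call takes 0.05 s, during which the arm holds its last target. There are 200 camera calls.

## Working session

There is one attempt and no reset: what is moved stays moved. The work goes in short steps, each a Python script; the robot and the scene stay as the last script left them, time stands still between calls to the robot, and variables do not carry over. Pictures are saved under pics/ and viewed, about 8 in all and at most 12, crops included, and the job is handed in when it is done.

```bash
mkdir -p pics; cat > h.py <<'E'
import numpy as np, cv2
from scipy.spatial.transform import Rotation as R
from station import robot, fingers, vision, workorder, recognise
def save(n,f):
    im=vision.grab_frame(n); cv2.imwrite(f'pics/{f}.png',im[:,:,::-1]); return im
def ray(cam,px,T=None):
    c=vision.calibration(cam); K=np.array(c['mtx'])
    d=c.get('dist'); 
    p=cv2.undistortPoints(np.array([[px]],float),K,None if d is None else np.array(d))[0,0]
    v=np.array([p[0],-p[1],-1.])
    M=np.linalg.inv(np.array(c['extrinsics'])) if 'extrinsics' in c else T@np.array(c['T_tool_cam'])
    return M[:3,3],M[:3,:3]@v
def atz(cam,px,z,T=None):
    o,v=ray(cam,px,T); return o+v*(z-o[2])/v[2]
def toolT():
    T=np.eye(4);T[:3,:3]=R.from_euler('xyz',robot.current_eef_rot(),degrees=True).as_matrix();T[:3,3]=robot.current_tool_pos();return T
E
python3 - <<'E'
from h import *
a=save('top','top0');b=save('side','side0')
cv2.imwrite('pics/both.png',cv2.resize(np.hstack([a,b])[:,:,::-1],(800,300)))
for c in ('top','side'):
    print(c,{k:np.shape(v) for k,v in vision.calibration(c).items()})
    for l in ('wedge','stool','mallet'):
        for d in recognise(l,c)[:6]: print(l,round(d['p'],2),np.round(d['rect'],1), np.round(atz(c,d['rect'][:2],{'wedge':.155,'stool':.12,'mallet':.1}[l]),3))
print(robot.current_eef_rot(),robot.current_time_s())
E
```

```text
top {'mtx': (3, 3), 'extrinsics': (4, 4)}
wedge 0.62 [175.8 170.6   6.5  12.9] [0.625 0.221 0.155]
mallet 0.83 [346.8 254.3  33.3  28.4] [ 0.47  -0.112  0.1  ]
mallet 0.63 [314.9 310.6  43.1  43.4] [ 0.358 -0.049  0.1  ]
side {'mtx': (3, 3), 'extrinsics': (4, 4)}
wedge 0.52 [239.2 315.4  17.   19.3] [0.626 0.23  0.155]
stool 0.6 [286.6 322.  135.1 124. ] [0.536 0.223 0.12 ]
mallet 0.94 [314.1 219.8  22.9  54.3] [ 0.477 -0.075  0.1  ]
mallet 0.89 [367.9 224.9  41.1  83.1] [ 0.351 -0.056  0.1  ]
mallet 0.63 [328.1 197.3  17.1  38.6] [ 0.441 -0.151  0.1  ]
[-1.79984131e+02  3.75929452e-03  2.49155970e+01] 0.4
```

View pics/top0.png

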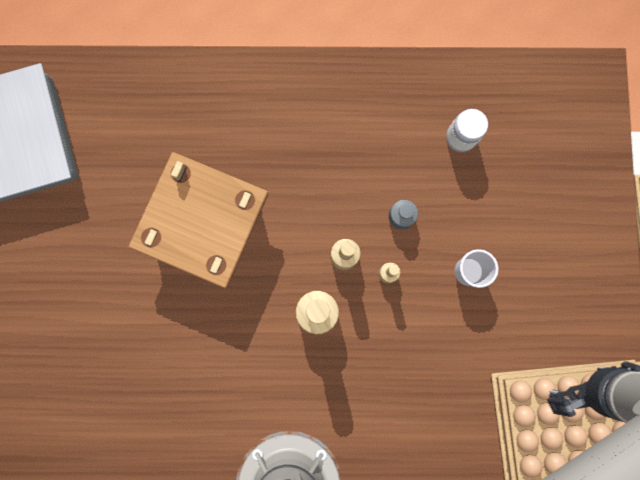

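View pics/side0.png

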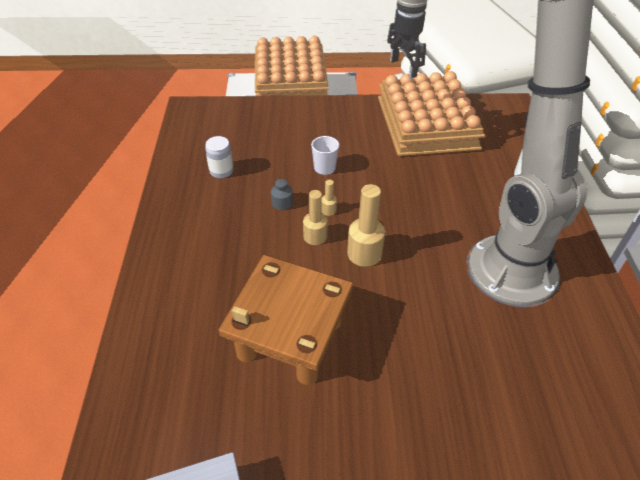

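The top view shows the middle-sized mallet at about (346,254), the small one at (390,273) and the big one at (317,312). The proud wedge is at (178,170) on the stool's upper-left corner. In the side view the middle mallet is at (315,220) and the wedge at (240,316).

```bash
python3 - <<'E'
from h import *
def tri(p,q):
    A=[];b=[]
    for c,x in(('top',p),('side',q)):
        o,v=ray(c,x);v=v/np.linalg.norm(v);P=np.eye(3)-np.outer(v,v);A.append(P);b.append(P@o)
    x=np.linalg.lstsq(np.vstack(A),np.hstack(b),rcond=None)[0]
    return x
print('handle top',tri((347,250),(316,194)),atz('top',(347,250),.15),atz('side',(316,194),.15))
print('wedge top',tri((178,168),(240,312)))
for p in((317,312),(390,273),(404,214)): print(p,atz('top',p,.1))
w=[atz('top',p,.124) for p in((245,200),(216,265),(151,237))]
c=(w[0]+w[2])/2; print('home wedges',w,'center',c)
wc=atz('side',(242,321),.12);
d=w[0]+w[2]-w[1]; print('pred 4th',d)
e=d-c; print('yaw',np.degrees(np.arctan2(e[1],e[0]))-45)
# approach
x=atz('top',(347,250),.15); big=atz('top',(317,312),.1)
yaw=np.degrees(np.arctan2(*(big-x)[1::-1])); print('tool x yaw',yaw)
p=[x[0],x[1],.30]
for y in (yaw,yaw+180,0,90,-90,180): print(y,robot.inverse_kinematics(p,[180,0,y]), robot.inverse_kinematics([d[0],d[1],.25],[180,0,y]))
E
```

```text
handle top [ 0.47230957 -0.10984412  0.15073678] [ 0.47274387 -0.1099363   0.15      ] [ 0.47194776 -0.1105266   0.15      ]
wedge top [0.628433   0.21837701 0.15077075]
(317, 312) [ 0.35548574 -0.05353245  0.1       ]
(390, 273) [ 0.43293846 -0.19790697  0.1       ]
(404, 214) [ 0.5516183  -0.22742567  0.1       ]
home wedges [array([0.57399617, 0.089632  , 0.124     ]), array([0.44503608, 0.14365916, 0.124     ]), array([0.49940446, 0.2723973 , 0.124     ])] center [0.53670031 0.18101465 0.124     ]
pred 4th [0.62836455 0.21837015 0.124     ]
yaw -22.82786107735044
tool x yaw 154.31137538584116
154.31137538584116 [ 38.00102787  11.05346069 -31.9564699   89.73302      5.89855923
  80.90371546  69.89997736] [  6.2048087   40.9396405  -53.35763697  63.96437472  31.72692143
  88.86432865  24.37131065]
334.3113753858412 [  25.17378068    9.62565035  -16.48268314   90.17696193    2.75630018
   80.59668473 -107.2284879 ] [  -1.13126503   36.16222314  -36.22581857   64.33762325   20.47632171
   85.44480877 -149.12073864]
0 [ 27.2038658    9.79636033 -18.88945903  90.10459949   3.20040545
  80.63156943 -81.95079681] [   3.39744601   38.72186182  -46.27640487   64.10474511   26.91020797
   87.23622028 -127.21038287]
90 [ 35.32585398  10.67859001 -28.66661679  89.82260133   5.16612673
  80.8196198    6.25214371] [  4.95837612  39.87645146 -50.10304019  64.02627505  29.48235048
  88.07502866 -38.67946403]
-90 [  20.66450309    9.30603361  -11.173967     90.33958571    1.82058508
   80.5324864  -170.66559313] [  9.0749778   44.08652623 -61.88383629  63.82472788  37.86468087
  91.29490324 136.72593943]
180 [ 40.17607958  11.39643181 -34.66520344  89.66163537   6.53413675
  80.98291598  95.0142915 ] [  6.66023165  41.36596315 -54.60147298  63.94193694  32.59890317
  89.18536389  49.57588293]
```

```bash
python3 - <<'E'
from h import *
fingers.gripper_to(1.0)
robot.move_to([.472,-.110,.30],[180,0,154.3])
T=toolT(); a=save('wrist','w0')
print(robot.current_time_s(),T[:3,3])
for d in recognise('mallet','wrist')[:5]: print(round(d['p'],2),np.round(d['rect'],1),np.round(atz('wrist',d['rect'][:2],.1,T),3))
c=vision.calibration('wrist');M=np.linalg.inv(T@np.array(c['T_tool_cam']));q=M@np.array([.472,-.110,.15,1]);K=np.array(c['mtx']);u=K@[q[0],-q[1],-q[2]];print('expected handle top px',u/u[2])
E
```

```text
2.35 [ 0.47170269 -0.1115605   0.29974052]
0.96 [318.2 217.1  59.1  72.5] [ 0.469 -0.112  0.1  ]
0.95 [318.7  61.4  97.2 122.7] [ 0.351 -0.054  0.1  ]
0.8 [228.4 217.7  52.1  49.3] [ 0.433 -0.187  0.1  ]
expected handle top px [321.42181582 231.39493081   1.        ]
```

View pics/w0.png

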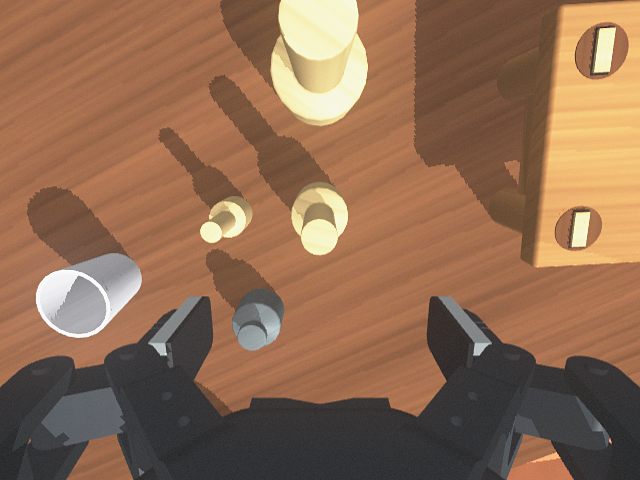

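The wrist view shows the middle mallet's handle top at (319,237), close to the expected (321,231), and clear space around it.

```bash
python3 - <<'E'
from h import *
T=toolT(); x=atz('wrist',(319,237),.15,T); print('handle',x)
p=(x[:2]+[.4723,-.1100])/2
o=[180,0,154.3]
robot.line_to([*p,.106],o,velocity=.15); robot.pause(.1)
f0=np.array(robot.current_contact_force())
fingers.gripper_to(0.0,force=100)
print('gap',robot.current_finger_gap()*85,robot.current_tool_pos(),f0)
robot.line_to([*p,.25],velocity=.15)
robot.pause(.2)
print(robot.current_finger_gap()*85,robot.current_tool_pos(),robot.current_contact_force(),robot.current_time_s())
save('wrist','w1')
save('side','s1')
E
```

```text
handle [ 0.47526921 -0.11362982  0.15      ]
gap 27.550569343962295 [ 0.47378142 -0.11230817  0.10636607] [ 0.40821033 -0.15659081 -0.00700118]
28.05864881587365 [ 0.47325493 -0.11173895  0.24906098] [-0.10480426 -0.18527279 -3.53902801] 5.8167
```

View pics/s1.png

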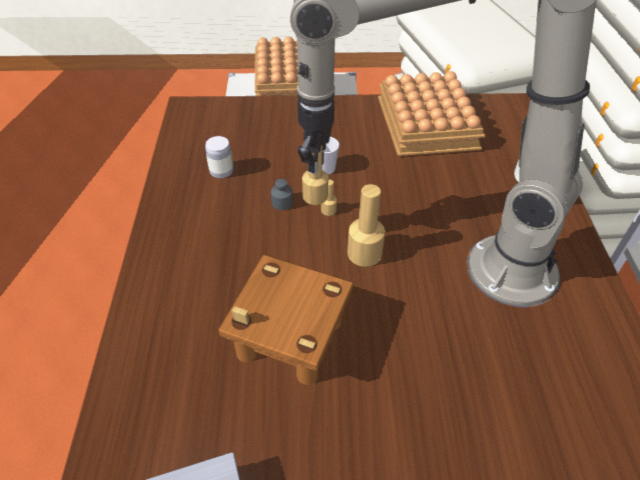

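The mallet is lifted and held upright, at about (315,187) in the side view. Next I move over the wedge and make the first, partial tap.

```bash
cat >> h.py <<'E'
O=[180,0,154.3]; W=[.6284,.2184]; H=.1064
E
python3 - <<'E'
from h import *
robot.line_to([.473,-.112,.31],O,velocity=.2)
robot.line_to([*W,.31],O,velocity=.25)
robot.line_to([*W,.168+H],velocity=.15)
robot.pause(.2)
hit=robot.line_to([*W,.138+H],velocity=.05,f_stop=6)
z=robot.current_tool_pos()[2]; print('contact',hit,z-H,robot.current_contact_force())
robot.line_to([*W,z-.012],velocity=.05)
print(robot.current_tool_pos()-np.array([0,0,H]),robot.current_contact_force())
robot.line_to([*W,.185+H],velocity=.12)
robot.pause(.3)
print(robot.current_finger_gap()*85,robot.current_time_s(),robot.current_tool_pos(),robot.current_contact_force())
im=save('side','s2');cv2.imwrite('pics/s2c.png',cv2.resize(im[150:370,170:400,::-1],None,fx=2.5,fy=2.5))
for d in recognise('wedge','side')[:3]:print(d)
E
```

```text
contact True 0.15168189635826862 [ 0.55290011  0.69901243 -0.668365  ]
[0.62888715 0.21881974 0.14093711] [-0.48738687  0.37767308  4.17595102]
27.73858500581748 10.1833 [0.62810004 0.21812113 0.29038239] [-0.21122682  0.2974955  -3.01090102]
{'rect': [238.9, 319.1, 16.0, 8.7], 'p': 0.48}
```

View pics/s2c.png

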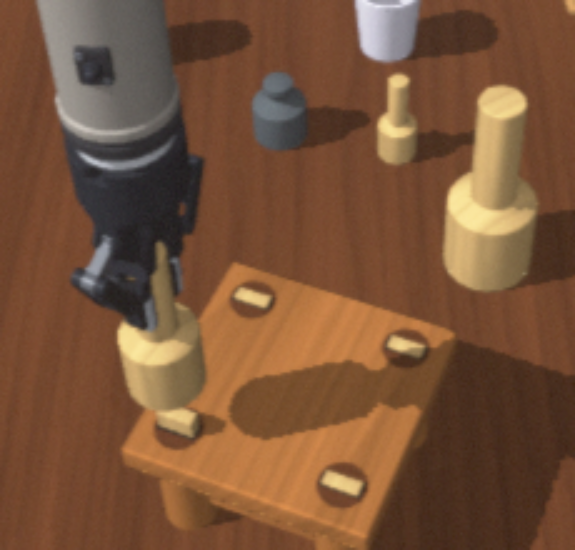

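The wedge, at about (178,421) in the crop, is part-way down and the mallet is clear above it. Now the final tap to the hard stop.

```bash
python3 - <<'E'
from h import *
hit=robot.line_to([*W,.116+H],velocity=.05,f_stop=35)
print('stop',hit,robot.current_tool_pos()[2]-H,robot.current_contact_force())
robot.line_to([*W,.19+H],velocity=.12)
robot.pause(.3)
print(robot.current_finger_gap()*85,robot.current_time_s(),robot.current_contact_force())
im=save('side','s3')
save('wrist','w3')
cv2.imwrite('pics/s3c.png',cv2.resize(im[150:370,170:400,::-1],None,fx=2.5,fy=2.5))
E
```

```text
stop False 0.12357481950979574 [-7.03435296 -4.51478442 21.12147802]
27.92374858080476 12.8833 [ 0.63269858 -0.09470365 -2.44703195]
```

View pics/s3c.png

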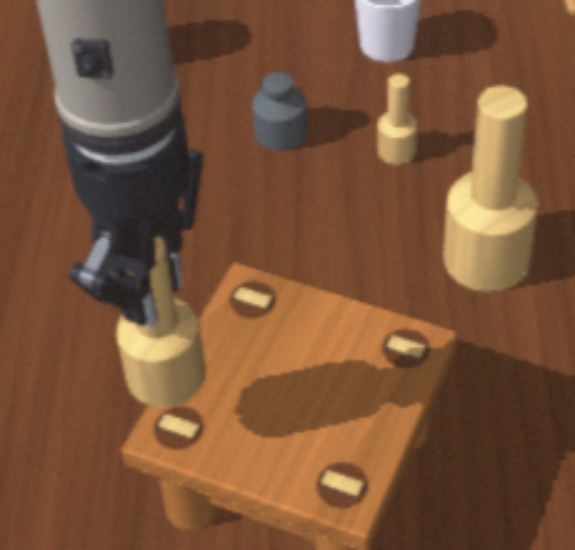

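The wedge now looks level with the other three, and the arm stalled at z = 0.1236 m, which matches the hard stop. I'll return the mallet to its original spot.

```bash
python3 - <<'E'
from h import *
P=[.473,-.112]
robot.line_to([*W,.31],O,velocity=.2)
robot.line_to([*P,.31],O,velocity=.25)
robot.line_to([*P,.02+H],velocity=.15)
robot.pause(.3)
hit=robot.line_to([*P,H-.006],velocity=.03,f_stop=6)
print('down',hit,robot.current_tool_pos()[2]-H,robot.current_contact_force())
robot.pause(.2)
fingers.gripper_to(1.0)
robot.pause(.3)
robot.line_to([*P,.30],velocity=.1)
robot.move_to([.40,-.35,.35],O)
print(robot.current_time_s(),robot.current_finger_gap(),robot.current_contact_force())
a=save('top','t4');b=save('side','s4')
cv2.imwrite('pics/f.png',np.hstack([a[100:400,100:500],b[150:450,150:550]])[:,:,::-1])
for d in recognise('mallet','top')[:4]:print(d)
E
```

```text
down True -8.290444063197011e-05 [-0.88537159 -0.09252034  4.55589836]
21.3667 0.9995928480860998 [-0.16168698  0.83287313 -0.34569238]
{'rect': [316.0, 311.2, 41.0, 42.8], 'p': 0.97}
{'rect': [342.9, 255.1, 32.1, 33.9], 'p': 0.86}
{'rect': [387.5, 269.7, 20.7, 18.0], 'p': 0.6}
```

View pics/f.png

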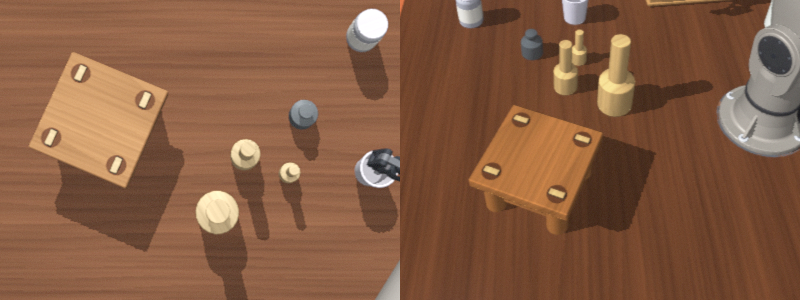

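The mallet stands upright at about (246,154) in the left half, all four wedges look level, and the arm is clear.

```bash
python3 -c "
from h import *
robot.pause(.3);workorder.close_job();print(robot.current_time_s())"
```

```text
the job is handed in; nothing more can be done
the job is handed in; nothing more can be done
```

The wedge is driven home, and the mallet is standing upright on its head where it started, released. I handed the job in at about 22 s of the 54 s allowed.

- **First tap:** I gripped the middle-sized mallet by its handle. It met the wedge at about 152 mm above the counter, pushed it to about 141 mm, and was then lifted clear.
- **Second tap:** The wedge went down until the mallet stalled at 123.6 mm, against an expected stop of 124 mm. I had set this tap to stop at a force change of 35 N, but that was not reached. The upward force on the tool at the stall was about 21 N, above the roughly 10 N that moves the wedge.
- **Final checks:** In the last top and side pictures all four wedges look level and the mallet is upright. The gripper is open and clear, and nothing else appears to have moved. No check failed or disagreed, apart from the 35 N stop not being reached.

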